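# Check-weigh on a covered balance under a bench lamp

### The job

Check the balance: take the knobbed lid off its steel draught ring and lay it, knob up, in the middle of the low steel tray; then stand the largest of the three weights upright at the centre of the balance pan and let it go; then press the printer's plunger right down to its stop and let it spring back. Keep the lid roughly level while you carry it, set the lid and the weight down without dropping them, do not knock the lamp that hangs over the balance, and leave the two smaller weights, the bottle and the beaker with the meter where they stand.

Things in the scene. Friction and masses are not known exactly. Their poses are not given: they have to be found in the camera images.
- balance: white precision balance, fixed. Origin on the bench under the pan centre; its +x points away from the keypad end (roughly away from the robot), z up. Main housing x -90..+100 mm, y +-90 mm, top 70 mm above the bench; lower keypad part x -165..-90 mm, top 46 mm. On it a steel draught ring round the pan: outer radius 62, inner radius 58, rim 118 mm above the bench.
- pan (a point): centre of the upper face of the round steel pan (radius 50 mm) inside the draught ring, 82 mm above the bench and 36 mm below the ring's rim. Its axes are those of the balance.
- lid: loose round aluminium lid, 0.25 kg, lying on the draught ring at the start. Origin at the centre of its underside, z up through the knob. Plug radius 54 mm at z 0..6 mm (drops into the ring), plate radius 66 mm at z 6..11 mm, stem radius 7 mm, black cylindrical knob radius 16 mm at z 27..51 mm. Total height 51 mm.
- lid_knob (a point): middle of the lid's knob, 39 mm above the lid's origin; axes as the lid's.
- lamp: grey bench lamp, fixed. Origin on the bench below the middle of its head. Head 50 mm (its x) by 170 mm (its y), 260..285 mm above the bench, over the draught ring: a vertical tool cannot reach knob or pan, a tool leaning back to the robot can. Arm 14 mm thick, up to 305 mm high, runs from the head in the lamp's +x to a post at x +150 mm on a foot of radius 50 mm.
- tray: square low steel tray, fixed, 180 x 180 mm, walls 14 mm high and 4 mm thick, floor 4 mm above the bench. Origin on the bench at its centre. Left or right of the balance.
- board: square wooden board, fixed, 170 x 170 x 20 mm, on which the three weights stand. Origin on the bench at its centre. On the side of the balance away from the tray.
- weight_large: the largest of three polished steel knob weights, 0.5 kg: body radius 20 mm, z 0..44; neck radius 9; knob radius 15 mm, z 52..72 mm. Origin at the centre of its underside, z up.
- weight_medium: smaller steel knob weight, radius 15.5 mm, 54 mm high, origin under its centre. Leave it.
- weight_small: smallest steel knob weight, radius 12.5 mm, 44 mm high, origin under its centre. Leave it.
- printer: grey printer, fixed, 100 x 100 x 52 mm, origin on the bench at its centre; the plunger stands 12 mm from the centre towards its -x, a paper slip 77 mm high stands at x +34 mm (a picture only, no obstacle).
- plunger_top (a point): centre of the upper face of the plunger's round steel head (radius 19 mm), 84 mm above the bench when up; moves with the plunger.
- plunger (a joint): plunger travel in m: 0 up, 0.012 at its lower stop; sprung back, pressed straight down, about 7 N at the stop.
- bottle: closed plastic bottle, radius 38 mm, about 190 mm high, origin under its centre. Leave it.
- meter_beaker: glass beaker, radius 36 mm, with an orange-capped pocket meter standing in it, 165 mm high in all, origin under its centre. Leave it.
Things that resemble listed ones, but are neither listed nor needed, are in the scene too. Several things have the shape of the lid; the one meant has the colours described above.

How it is judged:
By the outcome, as a careful person would: the job done as asked, in the order asked, and still so for the second after the job is handed in, with the robot touching nothing.
It also fails if it takes over 72 s, if anything falls off the work surface, if the arm or the gripper's body presses on something with over 40 N, if the wrist force passes 120 N, or if a joint passes its speed limit or range.

### The arm

A 6-joint arm with a two-finger parallel gripper is mounted at the origin on the work surface. World frame = base frame: x ahead of the robot, y to its left, z up, the work surface at z = 0. Lengths are in m, angles in rad, forces in N, time in s.
With the tool pointing down it reaches from about 0.275 to 0.75 m from the base axis. Payload 10.2 kg.
Tool frame: the origin (TCP) lies at the centre of the arm's flange, where the gripper is bolted on; the fingertips stand 166 mm ahead of it and the grasp point (between the pads) lies 147 mm ahead of it (arm.tcp_to_grasp is the distance from the TCP to the grasp point, in m); z points along the fingers, y is the line along which they close (so a half turn about z gives the same grasp; the last joint's range is limited). The gripper opens to 88 mm and grips with 3 to 60 N. Pads are 18 mm wide; open, the fingers measure 123 mm over their backs; the gripper's body (75 mm by 187 mm) begins 45 mm behind the grasp point.
Start: joints at [-1.357, 0.313, 1.498, -0, 1.331, -0.223], TCP at [0.222, -0.476, 0.405] pointing down, gripper open.
Joint ranges: [-2.94, 2.94], [-0.97, 2.17], [0.19, 2.56], [-1.23, 4.37], [0.02, 3.11], [-2.88, 2.88]. Speed limits (rad/s): [2.39, 2.39, 3.01, 3.14, 3.14, 3.14].

### API

Orientations are given as a rotation vector (axis times angle).
In Python, from bench import arm gives the robot as it stands.
- The arm moves only by the tool apply_moves, never from a script. Its argument "steps" is a list of rows, each a list of 3 entries, a list of its own where there are three numbers: the shift along the world's x, y, z in units of 200 mm (1.0 is 200 mm), then the turn, a rotation vector about the world's x, y, z in units of 2 pi rad (1.0 is 2 pi rad), then the opening, from 0 (shut) to 1 (fully open). A call has exactly 10 rows; each row is the pose to reach, as a shift and turn from the pose commanded when the call began, turning the shorter way round; what a row does not reach only later rows make up. A row lasts 1/10 s, in which the tool goes at most 50 mm and 8.59 degrees, less where a joint would pass 70% of its speed; a pose out of reach is approached as far as the arm can. A call with a number of a shift or a turn outside -1 to 1 is refused whole. A call with a gripper value outside its range is refused whole. The fingers move at their own pace and stop on an object; "newtons" is the grip in N (left out, the last holds). Time passes only in rows, so rows that repeat a pose let the fingers close, or fill a call up. It gives the time, the measured TCP pose, the force, the opening and the grip force at its end, in the units of the state.
- arm.read_state(): the state, without advancing time (a new reading comes with each control period).
- arm.capture(name): name is "scene" or "top"; returns a dict with "img" (480x640x3 uint8, red, green, blue), "z_map" (480x640 float32, m along the optical axis (not along the pixel's ray), 0 where there is no reading), "intrinsics" (3x3 intrinsics, pixels), "k1" (the pictures are not rectified: a ray, as slopes to the right and down, at radius r is drawn at 1 + k1 r^2 times it, then the intrinsics apply), "rvec" (rotation vector, rad) and "tvec" (3), from world to camera coordinates, as OpenCV has them. Camera axes: x right, y down, z forward; pixel columns grow to the right and rows downward; lengths in m; the calibration is good to about 2 mm. A picture is of the moment at which its call begins.
- arm.job_done(): hands the job in; it is judged then, once.
The state is a dict: "t": time; "joints": joint angles; "joint_vel": joint speeds; "effort": joint torques, N m; "position": TCP position; "eef_rot": TCP orientation; "wrist_force": force on the tool from outside, world axes, zero at the start; "torque": the same for the moment, N m; "width": opening from 0.0 (shut) to 1.0 (fully open); "grip_force": force on a finger pad.
Only numpy, scipy, OpenCV 4.12 (cv2) and the standard library are available. Lean on these libraries where they do the work, as an engineer would, in place of code of your own. Each camera call takes 0.05 s, during which the arm holds its last target. There are 200 camera calls.

## Working session

There is one attempt and no reset: what is moved stays moved. The work goes in short steps, Python scripts to look and compute and a tool call to move; the robot and the scene stay as the last step left them, time stands still between calls to the robot, and variables do not carry over. Pictures are saved under pics/ and viewed, at most 10 in all, crops included, and the job is handed in when it is done.

Besides the shell and the picture viewer there is one more tool, called after ">>>" as name(argument=value, ...), one argument or row to a line, values as JSON. apply_moves: Moves the arm, as the interface text tells. Shifts and turns lie within -1 to 1; 1 stands for 200 mm of shift or 2 pi rad of turn. Its arguments: {"type":"object","properties":{"steps":{"type":"array"},"newtons":{"type":"number"}},"required":["steps"]}

```bash
mkdir -p pics; ls; cat > h.py <<'E'
import numpy as np, cv2
from bench import arm
from scipy.spatial.transform import Rotation as R
def cloud(c):
    "world xyz per pixel (480x640x3), nan where no depth"
    K=np.array(c["intrinsics"]);k=float(c["k1"])
    v,u=np.mgrid[0:480,0:640]
    pts=np.stack([u,v],-1).reshape(-1,1,2).astype(np.float64)
    n=cv2.undistortPoints(pts,K,np.array([k,0,0,0.])).reshape(480,640,2)
    z=np.array(c["z_map"],float); z[z<=0]=np.nan
    P=np.dstack([n[...,0]*z,n[...,1]*z,z])
    M=R.from_rotvec(np.ravel(c["rvec"])).as_matrix()
    return (P-np.ravel(c["tvec"]))@M
def proj(c,X):
    return cv2.projectPoints(np.atleast_2d(np.array(X,float)),np.ravel(c["rvec"]).astype(float),np.ravel(c["tvec"]).astype(float),np.array(c["intrinsics"],float),np.array([c["k1"],0,0,0.],float))[0].reshape(-1,2)
E
python3 - <<'E'
from h import *
s=arm.read_state(); print(s)
for n in("scene","top"):
    c=arm.capture(n); np.savez(n+"0.npz",**c)
    cv2.imwrite(f"pics/{n}0.png",c["img"][...,::-1])
    M=R.from_rotvec(np.ravel(c["rvec"])).as_matrix(); print(n,-M.T@np.ravel(c["tvec"]),M[2],c["k1"],c["intrinsics"])
print(arm.tcp_to_grasp)
E
```

```text
pics
{'t': 0.0, 'joints': array([-1.35744366e+00,  3.13449136e-01,  1.49841137e+00,  7.02938685e-06,
        1.33098751e+00, -2.23392146e-01]), 'joint_vel': array([ 0.0011296 ,  0.00045898,  0.00045138, -0.0002671 ,  0.0006907 ,
       -0.00082072]), 'effort': array([ 6.36288059e-04, -4.02213693e+01, -2.52268338e+01,  6.94856420e-02,
        3.52210959e-02, -1.11919492e-04]), 'position': array([ 0.22205718, -0.47569138,  0.40417105]), 'eef_rot': array([-3.06575912e+00, -6.80323168e-01, -2.06142748e-05]), 'wrist_force': array([0.35485855, 0.36618053, 0.08165514]), 'torque': array([0.0045279 , 0.04589136, 0.00961553]), 'grip_force': 0.0, 'width': 0.9998236621497604}
scene [ 1.29743251 -0.69737375  1.08789383] [-0.51294958  0.49408241 -0.70197243] 0.059160284885147275 [[585.71126376   0.         325.43572922]
 [  0.         585.71126376 241.10871023]
 [  0.           0.           1.        ]]
top [0.29135437 0.01216817 1.43334769] [ 2.28635080e-01  7.05394157e-04 -9.73511943e-01] -0.04463462535654774 [[538.16221312   0.         314.48056649]
 [  0.         538.16221312 228.49217367]
 [  0.           0.           1.        ]]
0.1473
```

View pics/scene0.png

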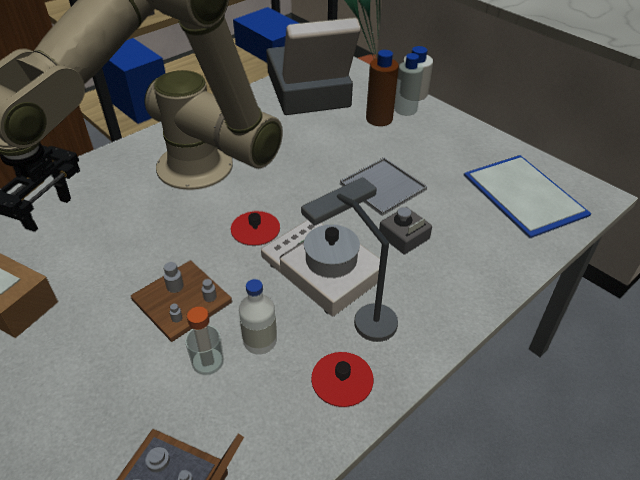

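View pics/top0.png

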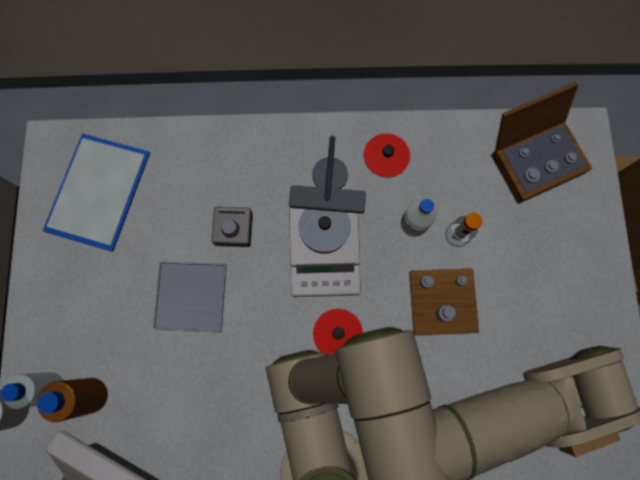

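The scene view shows the aluminium lid with black knob on the ring at (332,236). The red lids at (255,227) and (342,375) are decoys. The three weights stand on the board: largest (172,276), others (208,290) and (175,313). The case weights at (157,458) and (185,476) are decoys. In the top view: lid (324,223), red lids (387,153) and (338,332), tray (190,297), printer plunger (230,228), large weight (447,313), others (427,282) and (461,281).

```bash
python3 - <<'E'
from h import *
C={n:dict(np.load(n+"0.npz")) for n in("scene","top")}
W={n:cloud(C[n]) for n in C}
T=W["top"];S=W["scene"]
def reg(name,n,box,zlo,zhi):
    u0,v0,u1,v1=box; P=W[n][v0:v1,u0:u1].reshape(-1,3); P=P[np.isfinite(P[:,2])]
    P=P[(P[:,2]>zlo)&(P[:,2]<zhi)]
    if len(P)<3: print(name,n,len(P));return
    (cx,cy),r=cv2.minEnclosingCircle(P[:,:2].astype(np.float32))
    rect=cv2.minAreaRect(P[:,:2].astype(np.float32))
    print(name,n,len(P),"circ",np.round([cx,cy,r],4),"rect",np.round(np.r_[rect[0],rect[1],rect[2]],4),"zmed/max",np.round([np.median(P[:,2]),P[:,2].max()],4),"mean",np.round(P[:,:2].mean(0),4))
for n,b in(("top",(290,175,370,265)),("scene",(295,215,370,285))):
    reg("knob",n,b,.152,.18); reg("plate",n,b,.117,.132)
reg("lamp","top",(280,180,375,220),.27,.30); reg("lamp","scene",(290,170,385,230),.27,.295)
reg("housing","top",(280,180,370,300),.06,.08)
reg("keypad","top",(280,240,370,300),.038,.055)
reg("traywall","top",(145,250,235,340),.009,.03)
reg("trayall","top",(150,256,230,336),.002,.03)
reg("board","top",(400,260,490,340),.012,.03)
reg("print","top",(205,200,257,250),.045,.06)
for n,b in(("top",(215,210,250,245)),("scene",(385,200,425,235))): reg("plunger",n,b,.08,.09)
for nm,b,bs in(("L",(432,298,462,328),(155,255,188,295)),("M",(415,270,440,295),(196,272,222,304)),("S",(450,270,473,295),(162,298,187,326))):
    for n,bb in(("top",b),("scene",bs)):
        u0,v0,u1,v1=bb; z=W[n][v0:v1,u0:u1,2]; zm=np.nanmax(np.where(z<.12,z,np.nan)); reg(nm,n,bb,zm-.008,.12); 
reg("bottle","top",(400,190,440,240),.1,.25); reg("beaker","top",(440,205,490,250),.05,.25)
reg("bottle","scene",(235,275,280,355),.05,.25); reg("beaker","scene",(183,300,225,375),.03,.25)
a=C["scene"]["img"][180:300,280:400];b=C["top"]["img"][255:335,400:480]
cv2.imwrite("pics/crop1.png",np.hstack([cv2.resize(a,(400,400)),cv2.resize(b,(400,400))])[...,::-1])
E
```

```text
knob top 137 circ [ 0.6056 -0.0113  0.0158] rect [ 6.05700e-01 -1.05000e-02  2.93000e-02  2.99000e-02  8.87495e+01] zmed/max [0.163  0.1711] mean [ 0.6048 -0.0112]
plate top 1642 circ [ 0.6055 -0.0109  0.066 ] rect [ 5.93600e-01 -9.60000e-03  1.31100e-01  1.05500e-01  8.45954e+01] zmed/max [0.1234 0.1317] mean [ 0.5956 -0.0104]
knob scene 136 circ [ 0.6077 -0.0127  0.0185] rect [ 6.07600e-01 -1.39000e-02  3.20000e-02  3.25000e-02  1.87966e+01] zmed/max [0.1608 0.1656] mean [ 0.6087 -0.0152]
plate scene 1583 circ [ 0.6079 -0.0117  0.0685] rect [ 6.0760e-01 -1.3600e-02  1.2960e-01  1.3440e-01  4.4054e+01] zmed/max [0.1216 0.1299] mean [ 0.6119 -0.0174]
lamp top 1770 circ [ 0.63   -0.0165  0.0869] rect [ 6.36200e-01 -1.69000e-02  1.70100e-01  6.34000e-02  8.38406e+01] zmed/max [0.285 0.3  ] mean [ 0.6289 -0.0161]
lamp scene 1624 circ [ 0.6575 -0.0217  0.0958] rect [ 6.79200e-01 -2.35000e-02  1.71100e-01  1.47700e-01  8.40485e+01] zmed/max [0.2834 0.2949] mean [ 0.6453 -0.0261]
housing top 2139 circ [ 0.5954 -0.01    0.1179] rect [ 0.5878 -0.011   0.171   0.1798  0.3851] zmed/max [0.0698
[... 1872 characters left out ...]
70500e-01 -3.65700e-01  1.59000e-02  1.73000e-02  5.96946e+01] zmed/max [0.0633 0.0678] mean [ 0.471  -0.3668]
bottle top 749 circ [ 0.6337 -0.2573  0.0385] rect [ 0.6312 -0.2558  0.0747  0.071  51.0061] zmed/max [0.1361 0.197 ] mean [ 0.6258 -0.2516]
beaker top 607 circ [ 0.6002 -0.3736  0.0356] rect [ 0.5966 -0.3707  0.0686  0.0609 40.7119] zmed/max [0.1155 0.1719] mean [ 0.5951 -0.368 ]
bottle scene 1694 circ [ 0.6376 -0.2604  0.0382] rect [ 6.4440e-01 -2.6320e-01  7.5800e-02  6.0700e-02  6.5463e+01] zmed/max [0.1231 0.1931] mean [ 0.6515 -0.2696]
beaker scene 1611 circ [ 0.5571 -0.3439  0.0926] rect [ 0.5531 -0.3541  0.072   0.1792 65.5999] zmed/max [0.0812 0.1686] mean [ 0.6089 -0.3797]
```

View pics/crop1.png

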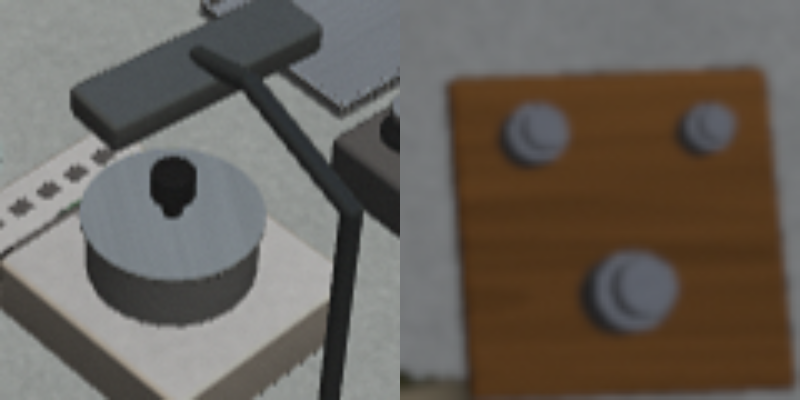

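The close crop confirms the choice. The grey aluminium lid with the black knob is on the ring under the lamp. The largest weight is the one nearest the robot on the board, at about (635,290) in the crop. Next I'll refine the lamp edge, tray and plunger positions.

```bash
cat >> h.py <<'E'
def goal(G,yaw,lean):
    "TCP pose (pos,R) for grasp point G, yaw/lean in deg"
    s,c=np.sin(np.radians(lean)),np.cos(np.radians(lean))
    M=R.from_euler('z',yaw,degrees=True)*R.from_matrix(np.array([[-c,0,-s],[0,1,0],[s,0,-c]]).T)
    return np.array(G)-arm.tcp_to_grasp*M.as_matrix()[:,2],M
def delta(G,yaw,lean):
    p,M=goal(G,yaw,lean); s=arm.read_state()
    d=(p-s["position"])/.2; t=(M*R.from_rotvec(s["eef_rot"]).inv()).as_rotvec()/(2*np.pi)
    print("shift",np.round(d,3),"turn",np.round(t,4)); return d,t
E
python3 - <<'E'
from h import *
C={n:dict(np.load(n+"0.npz")) for n in("scene","top")}
W={n:cloud(C[n]) for n in C}
def sel(n,x0,x1,y0,y1,z0,z1):
    P=W[n].reshape(-1,3); return P[(P[:,0]>x0)&(P[:,0]<x1)&(P[:,1]>y0)&(P[:,1]<y1)&(P[:,2]>z0)&(P[:,2]<z1)]
for n in W:
    P=sel(n,.56,.70,-.12,.09,.279,.291)
    for yb in np.arange(-.1,.08,.03):
        q=P[(P[:,1]>yb)&(P[:,1]<yb+.03)]; print(n,"lamp y%.2f"%yb,len(q),np.round(np.percentile(q[:,0],[1,99]),4) if len(q) else '')
    P=sel(n,.55,.648,.18,.29,.078,.09); 
    if len(P)>3: print(n,"plunger",len(P),cv2.minEnclosingCircle(P[:,:2].astype(np.float32)),np.median(P[:,2]))
    P=sel(n,.33,.58,.22,.48,.010,.03); x=P[:,0];y=P[:,1]
    print(n,"tray pct x",np.round(np.percentile(x,[2,98]),4),"y",np.round(np.percentile(y,[2,98]),4),len(P))
# tray by colour edge in the top image: mask darker than bench
im=C["top"]["img"].astype(int); hsv=cv2.cvtColor(C["top"]["img"],cv2.COLOR_RGB2HSV)
roi=C["top"]["img"][245:350,135:250]; g=cv2.cvtColor(roi,cv2.COLOR_RGB2GRAY)
_,m=cv2.threshold(g,0,255,cv2.THRESH_BINARY_INV+cv2.THRESH_OTSU)
cn=max(cv2.findContours(cv2.morphologyEx(m,cv2.MORPH_CLOSE,np.ones((7,7))),0,2)[0],key=cv2.contourArea); print("tray px",cv2.minAreaRect(cn+np.array([135,245])))
q=W["top"]; 
for ctr in [(190,297)]: print(q[ctr[1],ctr[0]])
for X in [(.45,.35,.008),(.542,.44,.014),(.362,.26,.014)]: print(X,proj(C["top"],X))
E
```

```text
scene lamp y-0.10 245 [0.6015 0.65  ]
scene lamp y-0.07 234 [0.6034 0.6533]
scene lamp y-0.04 190 [0.6076 0.6954]
scene lamp y-0.01 203 [0.6105 0.6606]
scene lamp y0.02 209 [0.6142 0.663 ]
scene lamp y0.05 97 [0.6173 0.6642]
scene plunger 116 ((0.621339738368988, 0.23296840488910675), 0.019993264228105545) 0.08169818273893775
scene tray pct x [0.359  0.5436] y [0.2527 0.4423] 262
top lamp y-0.10 278 [0.599  0.6476]
top lamp y-0.07 296 [0.6007 0.6508]
top lamp y-0.04 254 [0.6049 0.654 ]
top lamp y-0.01 298 [0.6081 0.6569]
top lamp y0.02 286 [0.6109 0.66  ]
top lamp y0.05 179 [0.6142 0.6627]
top plunger 155 ((0.6204155683517456, 0.2352542132139206), 0.019605832174420357) 0.08389824383802776
top tray pct x [0.3571 0.5416] y [0.2566 0.4403] 525
tray px ((189.5812530517578, 296.38775634765625), (71.44717407226562, 69.37178802490234), 2.2025983333587646)
[0.44792024 0.34859938 0.00424044]
(0.45, 0.35, 0.008) [[189.16914189 296.07864026]]
(0.542, 0.44, 0.014) [[156.30571859 262.24661015]]
(0.362, 0.26, 0.014) [[222.10079563 328.87789199]]
```

```bash
sed -i 's/\[\[-c,0,-s\],\[0,1,0\],\[s,0,-c\]\]/[[c,0,s],[0,-1,0],[s,0,-c]]/' h.py; python3 - <<'E'
from h import *
delta((.537,-.0113,.249),0,0); delta((.537,-.0113,.249),0,35)
print(goal((.537,-.0113,.249),0,35)[1].as_matrix())
E
```

```text
shift [ 1.575  2.322 -0.04 ] turn [-0.0002 -0.     -0.0695]
shift [ 1.152  2.322 -0.173] turn [ 0.0211 -0.0957 -0.0674]
[[ 0.81915204  0.          0.57357644]
 [ 0.         -1.          0.        ]
 [ 0.57357644  0.         -0.81915204]]
```

>>> apply_moves(
  steps=[
    [[0.1,0.25,0],[0,0,-0.02],0.7],
    [[0.2,0.5,0],[0,0,-0.04],0.7],
    [[0.3,0.75,0],[0,0,-0.07],0.7],
    [[0.4,1.0,0],[0,0,-0.07],0.7],
    [[0.4,1.0,0],[0,0,-0.07],0.7],
    [[0.4,1.0,0],[0,0,-0.07],0.7],
    [[0.4,1.0,0],[0,0,-0.07],0.7],
    [[0.4,1.0,0],[0,0,-0.07],0.7],
    [[0.4,1.0,0],[0,0,-0.07],0.7],
    [[0.4,1.0,0],[0,0,-0.07],0.7],
  ],
)

```text
t: 1.1
position: [0.3018, -0.2764, 0.4046]
eef_rot: [-3.141, 0.007, 0.0]
wrist_force: [0.1, 1.2, -0.4]
width: 0.702
grip_force: 0.0
```

>>> apply_moves(
  steps=[
    [[0.1,0.2,0],[0,-0.02,0],0.7],
    [[0.2,0.4,0],[0,-0.04,0],0.7],
    [[0.3,0.6,-0.03],[0,-0.06,0],0.7],
    [[0.4,0.8,-0.06],[0,-0.08,0],0.7],
    [[0.5,0.98,-0.1],[0,-0.097,0],0.7],
    [[0.6,0.98,-0.1],[0,-0.097,0],0.7],
    [[0.7,0.98,-0.1],[0,-0.097,0],0.7],
    [[0.7,0.98,-0.1],[0,-0.097,0],0.7],
    [[0.7,0.98,-0.1],[0,-0.097,0],0.7],
    [[0.7,0.98,-0.1],[0,-0.097,0],0.7],
  ],
)

```text
t: 2.1
position: [0.4415, -0.08, 0.3846]
eef_rot: [-2.996, 0.006, -0.942]
wrist_force: [-0.0, -0.1, -0.6]
width: 0.698
grip_force: 0.0
```

```bash
python3 - <<'E'
from h import *
s=arm.read_state(); print(s["t"],s["position"],np.round(s["joints"],3),s["wrist_force"])
delta((.537,-.0113,.249),0,35)
E
```

```text
2.1 [ 0.44148088 -0.0800097   0.38461399] [-0.493  0.075  1.886  0.445  0.679  0.804] [-0.02518351 -0.06391239 -0.59914836]
shift [ 0.055  0.344 -0.075] turn [-0.0003 -0.0003  0.0005]
```

>>> apply_moves(
  steps=[
    [[0.03,0.17,-0.04],[0,0,0],0.7],
    [[0.055,0.344,-0.075],[0,0,0],0.7],
    [[0.055,0.344,-0.075],[0,0,0],0.7],
    [[0.055,0.344,-0.075],[0,0,0],0.7],
    [[0.1,0.344,-0.14],[0,0,0],0.7],
    [[0.15,0.344,-0.21],[0,0,0],0.7],
    [[0.19,0.344,-0.27],[0,0,0],0.7],
    [[0.23,0.344,-0.325],[0,0,0],0.7],
    [[0.23,0.344,-0.325],[0,0,0],0.7],
    [[0.23,0.344,-0.325],[0,0,0],0.7],
  ],
)

```text
t: 3.1
position: [0.4879, -0.0118, 0.3202]
eef_rot: [-2.996, 0.006, -0.943]
wrist_force: [0.3, 0.1, 0.5]
width: 0.705
grip_force: 0.0
```

```bash
python3 - <<'E'
from h import *
s=arm.read_state(); print(s["t"],s["position"],np.round(s["joints"],3),s["wrist_force"])
delta((.6065,-.0113,.151),0,35)
c=arm.capture("scene"); cv2.imwrite("pics/s1.png",cv2.resize(c["img"][120:320,240:460],(770,600) if 0 else (660,600))[...,::-1])
# clearance: cloud points near gripper vs lid/lamp in gripper frame
# planar kinematics fit with data so far
D=[((0.313449,1.498411,1.330988),np.hypot(.22205718,-.47569138),.40417105,np.pi)]
E
```

```text
3.1 [ 0.48789466 -0.01181849  0.32016033] [-0.293  0.244  1.873  0.378  0.463  0.991] [0.30328145 0.0876071  0.45444114]
shift [ 0.171  0.003 -0.242] turn [-0.0003 -0.0002  0.0006]
```

View pics/s1.png

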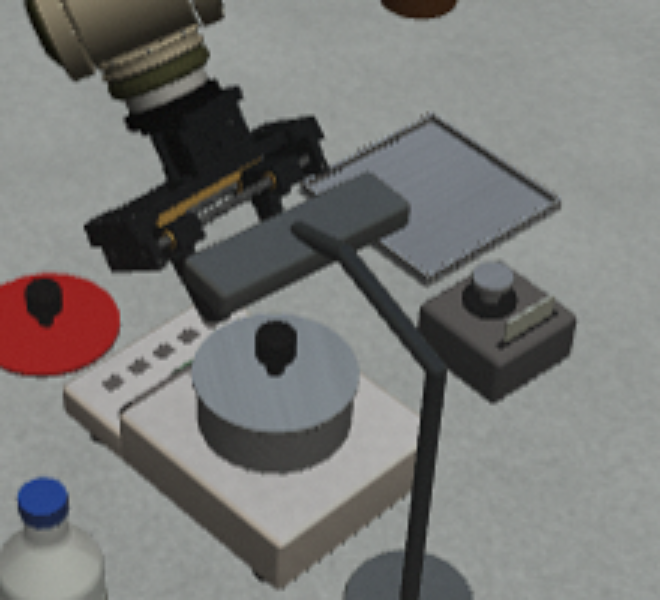

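The gripper is leaning in front of and below the lamp head, with the lid knob at crop (275,345) and the red decoys off to the side. I'll continue along the tool axis.

>>> apply_moves(
  steps=[
    [[0.03,0,-0.05],[0,0,0],0.7],
    [[0.06,0,-0.09],[0,0,0],0.7],
    [[0.09,0,-0.13],[0,0,0],0.7],
    [[0.12,0,-0.17],[0,0,0],0.7],
    [[0.15,0,-0.21],[0,0,0],0.7],
    [[0.17,0.003,-0.24],[0,0,0],0.7],
    [[0.17,0.003,-0.24],[0,0,0],0.7],
    [[0.17,0.003,-0.24],[0,0,0],0.7],
    [[0.17,0.003,-0.24],[0,0,0],0.7],
    [[0.17,0.003,-0.24],[0,0,0],0.7],
  ],
)

```text
t: 4.15
position: [0.522, -0.0103, 0.2721]
eef_rot: [-2.996, 0.004, -0.943]
wrist_force: [0.4, -0.4, 0.2]
width: 0.701
grip_force: 0.0
```

```bash
python3 - <<'E'
from h import *
s=arm.read_state(); print(s["t"],s["position"],np.round(s["joints"],3),s["wrist_force"])
delta((.6065,-.0113,.151),0,35)
c=arm.capture("scene"); print(proj(c,[(.6065,-.0113,.151)]))
cv2.imwrite("pics/s2.png",cv2.resize(c["img"][180:300,260:400],(700,600))[...,::-1])
E
```

```text
4.15 [ 0.52201439 -0.01031702  0.27209844] [-0.269  0.386  1.825  0.435  0.369  0.943] [ 0.36006882 -0.39243053  0.16669244]
shift [-0.    -0.005 -0.002] turn [-0.0002 -0.0001  0.0004]
[[331.97576759 234.21254144]]
```

View pics/s2.png

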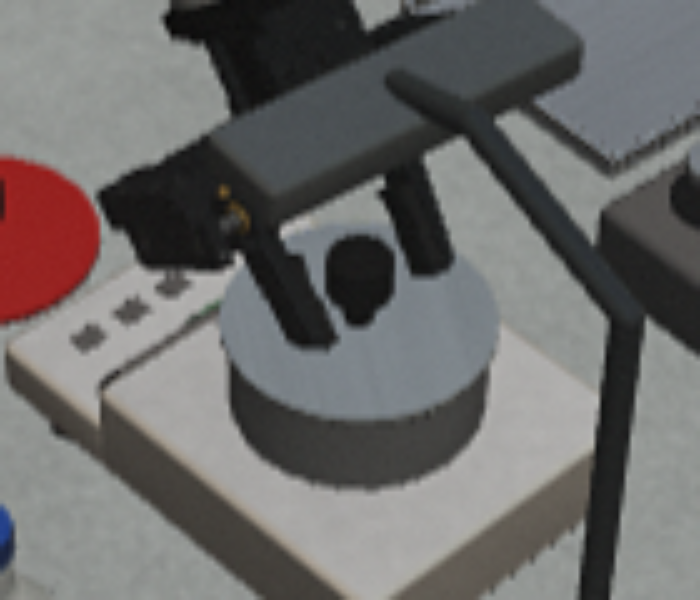

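The knob at crop (360,270) sits between the two fingertips, so I'll close.

>>> apply_moves(
  newtons=30,
  steps=[
    [[0,-0.004,0],[0,0,0],0.4],
    [[0,-0.004,0],[0,0,0],0.3],
    [[0,-0.004,0],[0,0,0],0.2],
    [[0,-0.004,0],[0,0,0],0.2],
    [[0,-0.004,0],[0,0,0],0.2],
    [[0,-0.004,0.01],[0,0,0],0.2],
    [[0,-0.004,0.03],[0,0,0],0.2],
    [[0,-0.004,0.05],[0,0,0],0.2],
    [[0,-0.004,0.08],[0,0,0],0.2],
    [[0,-0.004,0.08],[0,0,0],0.2],
  ],
)

```text
t: 5.2
position: [0.5222, -0.0111, 0.2887]
eef_rot: [-2.996, 0.004, -0.945]
wrist_force: [0.0, -0.5, -3.3]
width: 0.347
grip_force: 30.0
```

```bash
cat >> h.py <<'E'
from scipy.optimize import least_squares
def fk(q,p):
    r0,z0,L1,e,L2,off,d=p   # plane arm: shoulder(r0,z0), upper arm, elbow offset, forearm, lateral offset, flange
    rz,ry=lambda a:R.from_euler('z',a),lambda a:R.from_euler('y',a)
    A=rz(q[0]);B=A*ry(q[1]);F=B*ry(q[2]);T=F*rz(SG[0]*q[3])*ry(q[4])*rz(SG[1]*q[5])
    P=A.apply([r0,off,z0])+B.apply([0,0,L1])+F.apply([e,0,L2])+T.apply([0,0,d])
    return P,T
SG=[1,1]
E
python3 - <<'E'
from h import *
import h
s=arm.read_state(); print(s["t"],s["position"],np.round(s["joints"],3),s["wrist_force"],s["width"],s["grip_force"])
Q=[([-1.35744,.31345,1.49841,0,1.33099,-.22339],(.22206,-.47569,.40417),(-3.06576,-.68032,0)),
([-.493,.075,1.886,.445,.679,.804],(.44148,-.0800,.38461),(-2.996,.006,-.942)),
([-.293,.244,1.873,.378,.463,.991],(.48789,-.01182,.32016),(-2.996,.006,-.943)),
([-.269,.386,1.825,.435,.369,.943],(.52201,-.01032,.27210),(-2.996,.004,-.943)),
(s["joints"],s["position"],s["eef_rot"])]
for sg in((1,1),(1,-1),(-1,1),(-1,-1)):
    h.SG[:]=sg
    T=[fk(q,[0]*7)[1] for q,_,_ in Q]
    off=[np.round((t.inv()*R.from_rotvec(r)).as_rotvec(),3) for t,(_,_,r) in zip(T,Q)]
    f=least_squares(lambda p:np.ravel([fk(q,p)[0]-np.array(x) for q,x,_ in Q]),[0.05,.3,.4,.0,.4,.1,.1])
    print(sg,off[0],off[1],off[2],"p",np.round(f.x,4),"rms",np.sqrt(np.mean(f.fun**2)))
E
```

```text
5.2 [ 0.52224405 -0.01113269  0.28871861] [-0.271  0.36   1.81   0.397  0.407  0.982] [ 0.00840005 -0.46958713 -3.2521428 ] 0.3473889069062827 30.000820197165012
(1, 1) [ 0.    -0.     1.571] [-0.     0.     1.571] [ 1.000e-03 -0.000e+00  1.571e+00] p [-2.000e-04  2.007e-01  4.393e-01  3.880e-02  3.975e-01  1.163e-01
  8.180e-02] rms 7.833290678086843e-05
(1, -1) [ 0.    -0.     1.124] [ 1.000e-03 -0.000e+00 -3.104e+00] [-1.00e-03 -0.00e+00 -2.73e+00] p [-2.000e-04  2.007e-01  4.393e-01  3.880e-02  3.975e-01  1.163e-01
  8.180e-02] rms 7.833290678085075e-05
(-1, 1) [ 0.    -0.     1.571] [0.013 0.684 2.213] [0.085 0.404 2.229] p [ 0.1106  0.0293  0.3201 -0.1142  0.2847  0.1233 -0.0343] rms 0.004392018751360497
(-1, -1) [ 0.    -0.     1.124] [ 0.495 -0.495 -2.319] [ 0.28  -0.281 -2.026] p [ 0.1106  0.0293  0.3201 -0.1142  0.2847  0.1233 -0.0343] rms 0.004392018751360478
```

```bash
cat >> h.py <<'E'
P7=[-.0002,.2007,.4393,.0388,.3975,.1163,.0818]
LO=np.array([-2.94,-.97,.19,-1.23,.02,-2.88]);HI=np.array([2.94,2.17,2.56,4.37,3.11,2.88])
def ik(G,yaw,lean,q0):
    p,M=goal(G,yaw,lean)
    def f(q):
        P,T=fk(q,P7); T=T*R.from_euler('z',np.pi/2)
        return np.r_[(P-p)*5,(T.inv()*M).as_rotvec()]
    s=least_squares(f,np.clip(q0,LO+.01,HI-.01),bounds=(LO,HI)); return s.x,np.abs(s.fun).max()
E
python3 - <<'E'
from h import *
q=arm.read_state()["joints"]
for yaw in(-60,-40,-20,0,20,40,60):
    a=q.copy();a[0]+=.5
    out=[]
    for G in((.4495,.3485,.16),(.4495,.3485,.043)):
        a,e=ik(G,yaw,35,a); out+=[np.round(a,2),round(e,4)]
    print(yaw,*out)
E
```

```text
-60 [ 0.61  0.58  1.4  -0.39  1.22  2.88] 0.4899 [ 0.58  0.73  1.5  -0.26  0.94  2.88] 0.4702
-40 [ 0.63  0.5   1.55 -0.47  1.01  2.88] 0.2484 [ 0.61  0.67  1.62 -0.41  0.78  2.88] 0.3034
-20 [ 0.63  0.43  1.7  -0.63  0.78  2.88] 0.0769 [ 0.61  0.62  1.75 -0.6   0.58  2.88] 0.1915
0 [ 0.58  0.37  1.83 -0.68  0.52  2.68] 0.0 [ 0.57  0.57  1.87 -0.86  0.34  2.88] 0.0818
20 [ 0.49  0.32  1.9  -0.25  0.33  1.92] 0.0 [ 0.49  0.55  1.97 -1.2   0.08  2.88] 0.0074
40 [0.38 0.3  1.92 0.51 0.37 0.82] 0.0 [ 0.38  0.54  1.99  1.43  0.18 -0.12] 0.0
60 [0.29 0.32 1.89 0.77 0.6  0.23] 0.0 [ 0.29  0.55  1.96  1.21  0.44 -0.27] 0.0
```

>>> apply_moves(
  steps=[
    [[-0.04,0,0.01],[0,0,0],0.2],
    [[-0.12,0,0.01],[0,0,0],0.2],
    [[-0.2,0,0.01],[0,0,0],0.2],
    [[-0.3,0,0.01],[0,0,0],0.2],
    [[-0.4,0,0.01],[0,0,0],0.2],
    [[-0.5,0,0.03],[0,0,0],0.2],
    [[-0.6,0,0.06],[0,0,0],0.2],
    [[-0.68,0,0.1],[0,0,0],0.2],
    [[-0.73,0,0.14],[0,0,0],0.2],
    [[-0.75,0,0.15],[0,0,0],0.2],
  ],
)

```text
t: 6.2
position: [0.3711, -0.011, 0.3183]
eef_rot: [-2.996, 0.005, -0.944]
wrist_force: [-0.6, 0.0, -2.3]
width: 0.354
grip_force: 30.0
```

```bash
python3 - <<'E'
from h import *
s=arm.read_state(); print(s["t"],s["position"],np.round(s["joints"],3),s["wrist_force"],s["width"],s["grip_force"])
delta((.4495,.17,.19),30,35); delta((.4495,.3485,.13),60,35)
E
```

```text
6.2 [ 0.37110661 -0.01097547  0.31826737] [-0.4   -0.011  2.176  0.527  0.459  0.759] [-0.5965213   0.01174479 -2.33533833] 0.35372859736033213 30.000773929059505
shift [ 0.026  0.694 -0.038] turn [-0.0002 -0.0001  0.0838]
shift [ 0.181  1.432 -0.338] turn [-2.000e-04 -1.000e-04  1.671e-01]
```

>>> apply_moves(
  steps=[
    [[0,0.04,0],[0,0,0.005],0.2],
    [[0.01,0.12,0],[0,0,0.015],0.2],
    [[0.01,0.2,0],[0,0,0.025],0.2],
    [[0.01,0.29,0],[0,0,0.036],0.2],
    [[0.02,0.38,-0.01],[0,0,0.047],0.2],
    [[0.02,0.47,-0.02],[0,0,0.058],0.2],
    [[0.03,0.56,-0.03],[0,0,0.068],0.2],
    [[0.03,0.63,-0.04],[0,0,0.077],0.2],
    [[0.03,0.68,-0.04],[0,0,0.082],0.2],
    [[0.03,0.7,-0.04],[0,0,0.084],0.2],
  ],
)

```text
t: 7.2
position: [0.3781, 0.1298, 0.3094]
eef_rot: [-2.756, -0.744, -0.865]
wrist_force: [0.3, 0.4, -3.4]
width: 0.353
grip_force: 30.0
```

>>> apply_moves(
  steps=[
    [[0.01,0.04,-0.01],[0,0,0.005],0.2],
    [[0.02,0.12,-0.03],[0,0,0.015],0.2],
    [[0.04,0.21,-0.06],[0,0,0.025],0.2],
    [[0.06,0.31,-0.1],[0,0,0.036],0.2],
    [[0.08,0.41,-0.14],[0,0,0.047],0.2],
    [[0.1,0.5,-0.18],[0,0,0.058],0.2],
    [[0.12,0.59,-0.22],[0,0,0.068],0.2],
    [[0.14,0.67,-0.26],[0,0,0.077],0.2],
    [[0.15,0.72,-0.29],[0,0,0.082],0.2],
    [[0.15,0.73,-0.3],[0,0,0.083],0.2],
  ],
)

```text
t: 8.2
position: [0.4082, 0.2754, 0.249]
eef_rot: [-2.372, -1.37, -0.744]
wrist_force: [-0.2, 0.1, -2.2]
width: 0.35
grip_force: 30.0
```

```bash
python3 - <<'E'
from h import *
s=arm.read_state(); print(s["t"],s["position"],np.round(s["joints"],3),s["wrist_force"],s["width"],s["grip_force"])
delta((.4495,.3485,.043),60,35)
for k in("scene","top"):
    c=arm.capture(k); P=cloud(c).reshape(-1,3); g=s["position"]+.1473*R.from_rotvec(s["eef_rot"]).as_matrix()[:,2]; 
    a=P[(abs(P[:,0]-g[0])<.08)&(abs(P[:,1]-g[1])<.08)&(P[:,2]>g[2]-.035)&(P[:,2]<g[2]-.02)]
    A=np.c_[a[:,:2]-g[:2],np.ones(len(a))]; print(k,g,len(a),np.linalg.lstsq(A,a[:,2]-g[2],rcond=None)[0], cv2.minEnclosingCircle(a[:,:2].astype(np.float32)))
    cv2.imwrite(f"pics/{k}3.png",c["img"][...,::-1])
E
```

```text
8.2 [0.40819296 0.27541796 0.24900147] [0.287 0.382 1.913 0.859 0.55  0.129] [-0.23685628  0.12969076 -2.18162618] 0.35041295538787504 30.000676810741425
shift [-0.005 -0.    -0.427] turn [ 0.0001 -0.0005 -0.0001]
scene [0.45003396 0.34853717 0.12817017] 665 [-0.00593268  0.01252254 -0.02803637] ((0.4509214460849762, 0.34562885761260986), 0.06972000002861023)
top [0.45003396 0.34853717 0.12817017] 667 [-0.00463876 -0.00672727 -0.02754812] ((0.4505697786808014, 0.3502146899700165), 0.06520409137010574)
```

>>> apply_moves(
  steps=[
    [[0,0,-0.05],[0,0,0],0.2],
    [[0,0,-0.11],[0,0,0],0.2],
    [[0,0,-0.17],[0,0,0],0.2],
    [[0,0,-0.23],[0,0,0],0.2],
    [[-0.002,0,-0.29],[0,0,0],0.2],
    [[-0.004,0,-0.34],[0,0,0],0.2],
    [[-0.004,0,-0.38],[0,0,0],0.2],
    [[-0.004,0,-0.4],[0,0,0],0.2],
    [[-0.004,0,-0.412],[0,0,0],0.2],
    [[-0.004,0,-0.412],[0,0,0],0.2],
  ],
)

```text
t: 9.3
position: [0.4074, 0.2747, 0.1675]
eef_rot: [-2.374, -1.368, -0.746]
wrist_force: [-0.2, -0.7, -2.9]
width: 0.35
grip_force: 30.0
```

>>> apply_moves(
  steps=[
    [[0,0,-0.003],[0,0,0],0.2],
    [[0,0,-0.006],[0,0,0],0.2],
    [[0,0,-0.009],[0,0,0],0.2],
    [[0,0,-0.012],[0,0,0],0.2],
    [[0,0,-0.014],[0,0,0],0.2],
    [[0,0,-0.016],[0,0,0],0.2],
    [[0,0,-0.018],[0,0,0],0.2],
    [[0,0,-0.018],[0,0,0],0.2],
    [[0,0,-0.018],[0,0,0],0.2],
    [[0,0,-0.018],[0,0,0],0.2],
  ],
)

```text
t: 10.3
position: [0.4073, 0.2749, 0.1638]
eef_rot: [-2.373, -1.369, -0.745]
wrist_force: [-0.3, -0.2, -1.7]
width: 0.353
grip_force: 30.0
```

```bash
python3 - <<'E'
from h import *
s=arm.read_state(); print(s["t"],s["position"],np.round(s["joints"],3),s["wrist_force"],s["width"],s["grip_force"])
delta((.4495,.3485,.043),60,35)
E
```

```text
10.3 [0.4073034  0.27489556 0.16375473] [ 0.286  0.554  1.955  1.206  0.437 -0.263] [-0.27448685 -0.21398686 -1.71223381] 0.353388819136791 30.00045597553253
shift [-0.     0.002 -0.   ] turn [ 0.     -0.0003  0.0001]
```

>>> apply_moves(
  steps=[
    [[0,0,-0.002],[0,0,0],0.2],
    [[0,0,-0.004],[0,0,0],0.2],
    [[0,0,-0.006],[0,0,0],0.2],
    [[0,0,-0.006],[0,0,0],0.2],
    [[0,0,-0.006],[0,0,0],0.2],
    [[0,0,-0.006],[0,0,0],0.2],
    [[0,0,-0.006],[0,0,0],0.2],
    [[0,0,-0.006],[0,0,0],0.2],
    [[0,0,-0.006],[0,0,0],0.2],
    [[0,0,-0.006],[0,0,0],0.2],
  ],
)

```text
t: 11.3
position: [0.4074, 0.2749, 0.1635]
eef_rot: [-2.372, -1.369, -0.748]
wrist_force: [-6.3, -5.7, 12.4]
width: 0.349
grip_force: 30.0
```

>>> apply_moves(
  steps=[
    [[0,0,0.004],[0,0,0],0.2],
    [[0,0,0.004],[0,0,0],0.35],
    [[0,0,0.004],[0,0,0],0.42],
    [[0,0,0.004],[0,0,0],0.5],
    [[0,0,0.004],[0,0,0],0.65],
    [[0,0,0.004],[0,0,0],0.65],
    [[0,0,0.004],[0,0,0],0.65],
    [[-0.014,-0.025,0.041],[0,0,0],0.65],
    [[-0.04,-0.07,0.115],[0,0,0],0.65],
    [[-0.07,-0.124,0.205],[0,0,0],0.65],
  ],
)

```text
t: 12.3
position: [0.3928, 0.2496, 0.204]
eef_rot: [-2.373, -1.369, -0.744]
wrist_force: [-0.3, -1.0, 0.4]
width: 0.651
grip_force: 0.0
```

```bash
python3 - <<'E'
from h import *
s=arm.read_state(); print(s["t"],s["position"],np.round(s["joints"],3),s["wrist_force"],s["width"])
q=s["joints"]
# weight grasp candidates
W=(.3857,-.3155,.082)
for yaw in(-80,-60,-40,-20,0,20):
    a=q.copy();a[0]=-.9;a[3]=.5; out=[]
    for G in((W[0],W[1],.2),W):
        a,e=ik(G,yaw,35,a); out+=[np.round(a,2),round(e,4)]
    print(yaw,*out)
c=arm.capture("scene"); cv2.imwrite("pics/s4.png",cv2.resize(c["img"][140:260,320:460],(700,600))[...,::-1])
a=cloud(c).reshape(-1,3);g=np.array([.45,.3485]); a=a[(abs(a[:,0]-g[0])<.08)&(abs(a[:,1]-g[1])<.08)&(a[:,2]>.009)&(a[:,2]<.022)]
A=np.c_[a[:,:2]-g,np.ones(len(a))]; print(np.linalg.lstsq(A,a[:,2],rcond=None)[0])
E
```

```text
12.3 [0.3928132  0.24959844 0.20399003] [ 0.237  0.428  2.014  1.07   0.493 -0.155] [-0.271506   -1.03200011  0.35911078] 0.6506391995348385
-80 [-0.76  0.17  1.96 -0.65  0.59  2.68] 0.0 [-0.78  0.39  2.04 -0.83  0.37  2.88] 0.0889
-60 [-0.87  0.11  2.04 -0.25  0.4   1.95] 0.0 [-0.88  0.36  2.14 -1.17  0.1   2.88] 0.0044
-40 [-1.    0.09  2.07  0.42  0.43  0.93] 0.0 [-1.    0.34  2.18  1.37  0.18 -0.04] 0.0
-20 [-1.11  0.11  2.04  0.71  0.65  0.3 ] 0.0 [-1.11  0.36  2.15  1.2   0.44 -0.26] 0.0
0 [-1.18  0.17  1.97  0.75  0.9  -0.06] 0.0 [-1.18  0.4   2.07  1.    0.68 -0.42] 0.0
20 [-1.21  0.25  1.86  0.69  1.13 -0.32] 0.0 [-1.21  0.46  1.95  0.82  0.9  -0.57] 0.0
[-0.00320365 -0.00263187  0.0135208 ]
```

View pics/s4.png

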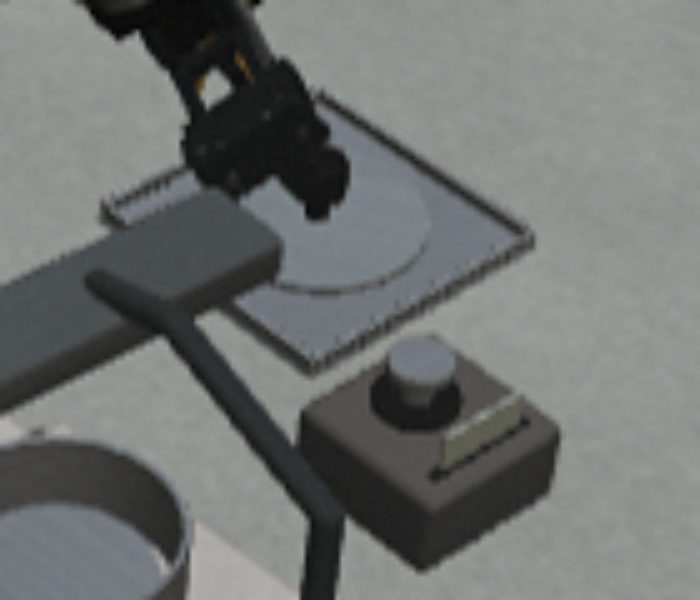

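The lid lies flat and centred in the tray, the pan in the ring is open at the lower left, and the printer plunger is at crop (422,360). Next is the weight.

>>> apply_moves(
  steps=[
    [[-0.03,-0.06,0.1],[0,0,0],0.65],
    [[-0.06,-0.13,0.2],[0,0,0],0.65],
    [[-0.08,-0.25,0.3],[0,0,-0.012],0.65],
    [[-0.09,-0.38,0.4],[0,0,-0.025],0.65],
    [[-0.1,-0.5,0.5],[0,0,-0.04],0.65],
    [[-0.1,-0.62,0.53],[0,0,-0.055],0.65],
    [[-0.11,-0.74,0.53],[0,0,-0.07],0.65],
    [[-0.11,-0.85,0.53],[0,0,-0.08],0.65],
    [[-0.11,-0.95,0.53],[0,0,-0.084],0.65],
    [[-0.11,-0.95,0.53],[0,0,-0.084],0.65],
  ],
)

```text
t: 13.35
position: [0.3714, 0.0588, 0.3097]
eef_rot: [-2.763, -0.728, -0.869]
wrist_force: [0.2, -0.3, 0.5]
width: 0.651
grip_force: 0.0
```

>>> apply_moves(
  steps=[
    [[-0.01,-0.1,0],[0,0,-0.01],0.65],
    [[-0.02,-0.2,0],[0,0,-0.02],0.65],
    [[-0.02,-0.32,0],[0,0,-0.03],0.65],
    [[-0.03,-0.44,0],[0,0,-0.04],0.65],
    [[-0.03,-0.56,0],[0,0,-0.05],0.65],
    [[-0.04,-0.68,0],[0,0,-0.06],0.65],
    [[-0.04,-0.8,0],[0,0,-0.07],0.65],
    [[-0.05,-0.9,0],[0,0,-0.083],0.65],
    [[-0.05,-1.0,0],[0,0,-0.083],0.65],
    [[-0.05,-1.0,0],[0,0,-0.083],0.65],
  ],
)

```text
t: 14.35
position: [0.3616, -0.1408, 0.3096]
eef_rot: [-2.996, 0.006, -0.943]
wrist_force: [0.8, 0.1, -0.1]
width: 0.649
grip_force: 0.0
```

```bash
python3 - <<'E'
from h import *
s=arm.read_state(); print(s["t"],s["position"],np.round(s["joints"],3),s["wrist_force"],s["width"])
delta((.34,-.3155,.148),0,35);delta((.3857,-.3155,.082),0,35)
q,e=ik((.34,-.3155,.148),0,35,s["joints"]);print(np.round(q,2),e)
c=arm.capture("scene");np.savez("scene5.npz",**c);P=cloud(c).reshape(-1,3);m=np.isfinite(P[:,2])&(np.hypot(P[:,0]-.6065,P[:,1]+.0113)<.075)
r=P[m&(P[:,2]>.112)&(P[:,2]<.124)];print("ring",cv2.minEnclosingCircle(r[:,:2].astype(np.float32)),len(r))
p=P[m&(P[:,2]>.078)&(P[:,2]<.087)];print("pan",len(p),np.median(p,0))
c=arm.capture("top");P=cloud(c).reshape(-1,3);m=np.isfinite(P[:,2])&(np.hypot(P[:,0]-.6065,P[:,1]+.0113)<.075)
r=P[m&(P[:,2]>.112)&(P[:,2]<.124)];print("ring",cv2.minEnclosingCircle(r[:,:2].astype(np.float32)),len(r), r[:,1].min(),r[:,1].max())
E
```

```text
14.35 [ 0.36161581 -0.14079017  0.3095566 ] [-0.765  0.054  2.137  0.748  0.621  0.262] [ 0.76532994  0.05754784 -0.13020629] 0.6488979336305233
shift [-0.531 -0.874 -0.204] turn [-0.0003 -0.0002  0.0006]
shift [-0.302 -0.874 -0.534] turn [-0.0003 -0.0002  0.0006]
[-1.3   0.21  2.1   0.83  0.85 -0.3 ] 2.0539125955565396e-14
ring ((0.6069760322570801, -0.012978310696780682), 0.06413747370243073) 300
pan 858 [ 0.59923708 -0.00595819  0.08132579]
ring ((0.6055572628974915, -0.01109675969928503), 0.06213514506816864) 192 -0.07136882162149102 0.049580014469186265
```

>>> apply_moves(
  steps=[
    [[-0.1,-0.18,0],[0,0,0],0.65],
    [[-0.2,-0.36,0],[0,0,0],0.65],
    [[-0.31,-0.54,-0.05],[0,0,0],0.65],
    [[-0.42,-0.72,-0.1],[0,0,0],0.65],
    [[-0.53,-0.874,-0.15],[0,0,0],0.65],
    [[-0.53,-0.874,-0.204],[0,0,0],0.65],
    [[-0.53,-0.874,-0.204],[0,0,0],0.65],
    [[-0.53,-0.874,-0.204],[0,0,0],0.65],
    [[-0.53,-0.874,-0.204],[0,0,0],0.65],
    [[-0.53,-0.874,-0.204],[0,0,0],0.65],
  ],
)

```text
t: 15.45
position: [0.2558, -0.3142, 0.2692]
eef_rot: [-2.996, 0.002, -0.943]
wrist_force: [0.2, -0.1, -0.3]
width: 0.647
grip_force: 0.0
```

>>> apply_moves(
  steps=[
    [[0.04,0,-0.055],[0,0,0],0.65],
    [[0.08,0,-0.11],[0,0,0],0.65],
    [[0.12,0,-0.17],[0,0,0],0.65],
    [[0.16,0,-0.23],[0,0,0],0.65],
    [[0.19,0,-0.275],[0,0,0],0.65],
    [[0.215,0,-0.31],[0,0,0],0.65],
    [[0.229,0,-0.33],[0,0,0],0.65],
    [[0.229,0,-0.33],[0,0,0],0.65],
    [[0.229,0,-0.33],[0,0,0],0.65],
    [[0.229,0,-0.33],[0,0,0],0.65],
  ],
)

```text
t: 16.45
position: [0.301, -0.3148, 0.2031]
eef_rot: [-2.996, 0.005, -0.943]
wrist_force: [-0.2, -0.2, 0.2]
width: 0.647
grip_force: 0.0
```

```bash
python3 - <<'E'
from h import *
s=arm.read_state(); print(s["t"],s["position"],np.round(s["joints"],3),s["wrist_force"],s["width"])
delta((.3857,-.3155,.082),0,35)
c=arm.capture("scene"); cv2.imwrite("pics/s6.png",cv2.resize(c["img"][220:340,110:250],(700,600))[...,::-1])
print((proj(c,[(.3857,-.3155,.082)])-[110,220])*5)
E
```

```text
16.45 [ 0.30097787 -0.31484194  0.20306184] [-1.183  0.399  2.071  1.     0.681 -0.415] [-0.17435006 -0.1742997   0.15370494] 0.6468810882313392
shift [ 0.001 -0.003 -0.002] turn [-0.0002 -0.0002  0.0004]
[[303.05765852 241.9582672 ]]
```

View pics/s6.png

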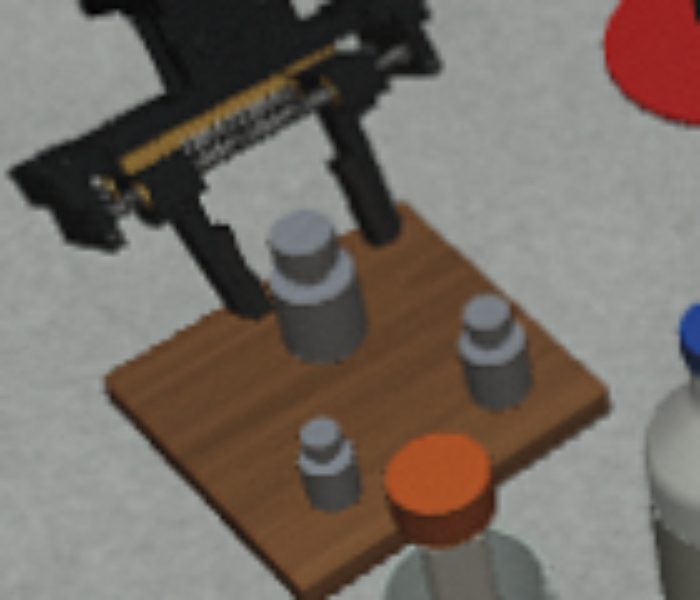

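The largest weight's knob at crop (303,242) is between the fingers and the two small weights are clear. I'll close and lift.

>>> apply_moves(
  newtons=45,
  steps=[
    [[0,0,0],[0,0,0],0.4],
    [[0,0,0],[0,0,0],0.2],
    [[0,0,0],[0,0,0],0.15],
    [[0,0,0],[0,0,0],0.15],
    [[0,0,0],[0,0,0],0.15],
    [[0,0,0.01],[0,0,0],0.15],
    [[0,0,0.03],[0,0,0],0.15],
    [[0,0,0.07],[0,0,0],0.15],
    [[0,0,0.13],[0,0,0],0.15],
    [[0,0,0.2],[0,0,0],0.15],
  ],
)

```text
t: 17.5
position: [0.3009, -0.3143, 0.243]
eef_rot: [-2.995, 0.005, -0.94]
wrist_force: [0.7, 0.8, -6.1]
width: 0.325
grip_force: 75.7
```

```bash
python3 - <<'E'
from h import *
s=arm.read_state(); print(s["t"],s["position"],np.round(s["joints"],3),s["wrist_force"],s["width"],s["grip_force"])
q=s["joints"]
for G in((.42,-.2,.24),(.45,-.06,.23),(.48,-.0115,.2),(.606,-.0115,.17),(.606,-.0115,.144)):
    q,e=ik(G,0,35,q); print(G,np.round(q,2),round(e,4)); delta(G,0,35)
E
```

```text
17.5 [ 0.30091024 -0.3143145   0.2430013 ] [-1.183  0.311  2.047  0.892  0.748 -0.272] [ 0.66348379  0.75653001 -6.05050314] 0.3250421387125984 75.73835849761963
(0.42, -0.2, 0.24) [-0.94 -0.02  2.05  0.67  0.84  0.24] 0.0
shift [0.173 0.572 0.588] turn [-0.0005 -0.0004  0.0003]
(0.45, -0.06, 0.23) [-0.55 -0.07  2.13  0.55  0.62  0.64] 0.0
shift [0.323 1.272 0.538] turn [-0.0005 -0.0004  0.0003]
(0.48, -0.0115, 0.2) [-0.37  0.04  2.11  0.49  0.46  0.81] 0.0
shift [0.473 1.514 0.388] turn [-0.0005 -0.0004  0.0003]
(0.606, -0.0115, 0.17) [-0.27  0.36  1.81  0.4   0.41  0.98] 0.0
shift [1.103 1.514 0.238] turn [-0.0005 -0.0004  0.0003]
(0.606, -0.0115, 0.144) [-0.27  0.4   1.83  0.46  0.35  0.91] 0.0
shift [1.103 1.514 0.108] turn [-0.0005 -0.0004  0.0003]
```

>>> apply_moves(
  steps=[
    [[0,0,0.08],[0,0,0],0.15],
    [[0,0.02,0.18],[0,0,0],0.15],
    [[0.02,0.08,0.28],[0,0,0],0.15],
    [[0.05,0.17,0.36],[0,0,0],0.15],
    [[0.09,0.28,0.42],[0,0,0],0.15],
    [[0.14,0.41,0.44],[0,0,0],0.15],
    [[0.18,0.54,0.44],[0,0,0],0.15],
    [[0.22,0.67,0.44],[0,0,0],0.15],
    [[0.25,0.77,0.44],[0,0,0],0.15],
    [[0.26,0.82,0.44],[0,0,0],0.15],
  ],
)

```text
t: 18.5
position: [0.3529, -0.149, 0.3306]
eef_rot: [-2.995, 0.002, -0.94]
wrist_force: [-0.6, 0.5, -5.8]
width: 0.325
grip_force: 75.7
```

>>> apply_moves(
  steps=[
    [[0.01,0.06,0],[0,0,0],0.15],
    [[0.03,0.16,0],[0,0,0],0.15],
    [[0.06,0.28,0],[0,0,0],0.15],
    [[0.1,0.4,0],[0,0,0],0.15],
    [[0.14,0.5,0],[0,0,0],0.15],
    [[0.17,0.59,0],[0,0,0],0.15],
    [[0.19,0.65,0],[0,0,0],0.15],
    [[0.21,0.69,0],[0,0,0],0.15],
    [[0.21,0.69,0],[0,0,0],0.15],
    [[0.21,0.69,0],[0,0,0],0.15],
  ],
)

```text
t: 19.5
position: [0.3949, -0.013, 0.3306]
eef_rot: [-2.996, 0.004, -0.941]
wrist_force: [-0.1, -0.2, -5.5]
width: 0.319
grip_force: 75.7
```

```bash
python3 - <<'E'
from h import *
s=arm.read_state(); print(s["t"],s["position"],np.round(s["joints"],3),s["wrist_force"],s["width"],s["grip_force"])
g=s["position"]+.1473*R.from_rotvec(s["eef_rot"]).as_matrix()[:,2];print("G",g)
c=arm.capture("scene"); P=cloud(c); 
a=P.reshape(-1,3); a=a[np.isfinite(a[:,2])&(np.hypot(*(a[:,:2]-g[:2]).T)<.03)&(a[:,2]<g[2]-.015)&(a[:,2]>g[2]-.09)]
for z in np.arange(-.085,-.014,.007):
    b=a[(a[:,2]-g[2]>z)&(a[:,2]-g[2]<z+.007)]
    if len(b)>3: print(round(z,3),len(b),np.round(b.mean(0)-g,4),np.round(b[:,:2].min(0)-g[:2],4),np.round(b[:,:2].max(0)-g[:2],4))
print("px",proj(c,g)[0]); u,v=proj(c,g)[0].astype(int); print(u,v)
cv2.imwrite("pics/s7.png",cv2.resize(c["img"][v-40:v+80,u-60:u+80],(700,600))[...,::-1])
for G in((.567,-.0115,.192),(.606,-.0115,.145)): delta(G,0,35)
E
```

```text
19.5 [ 0.39488295 -0.01296537  0.33058544] [-0.378  0.025  2.1    0.468  0.488  0.84 ] [-0.0964713  -0.22513776 -5.47260015] 0.31917586596195213 75.70558547973633
G [ 0.47908844 -0.01291636  0.20972717]
-0.064 23 [ 0.0102 -0.0152 -0.0603] [-0.0073 -0.022 ] [ 0.023  -0.0009]
-0.057 33 [ 0.0114 -0.0138 -0.0539] [-0.0055 -0.023 ] [ 0.0221 -0.0006]
-0.05 33 [ 0.012  -0.0134 -0.0462] [-0.0074 -0.0235] [0.023  0.0031]
-0.043 35 [ 0.0116 -0.0125 -0.0398] [-0.0062 -0.0237] [0.0212 0.0064]
-0.036 36 [ 0.0133 -0.0115 -0.0322] [-0.0064 -0.0224] [0.0224 0.0068]
-0.029 40 [ 0.0132 -0.0073 -0.025 ] [-0.0032 -0.0222] [0.0227 0.0118]
-0.022 48 [ 0.0121 -0.0051 -0.0191] [-0.005  -0.0278] [0.0228 0.0158]
px [294.47505213 188.69273753]
294 188
shift [ 0.438  0.008 -0.09 ] turn [-0.0003 -0.0003  0.0005]
shift [ 0.633  0.008 -0.325] turn [-0.0003 -0.0003  0.0005]
```

View pics/s7.png

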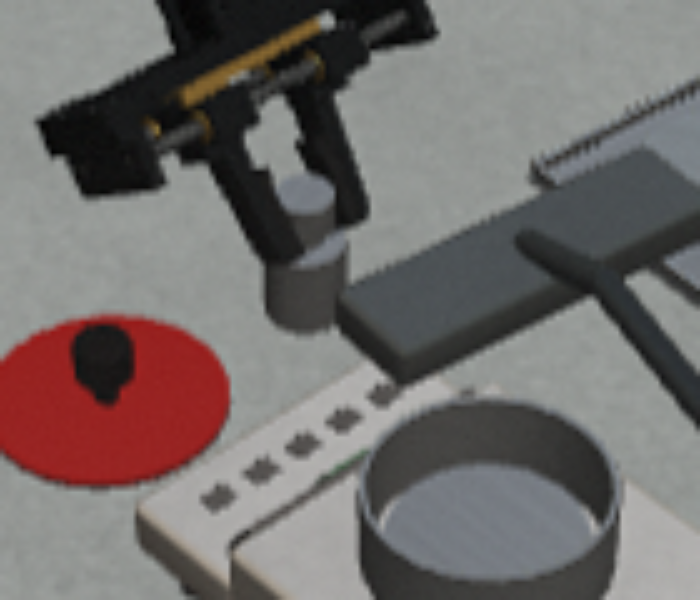

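The weight hangs upright in the gripper at crop (305,270), clear of the lamp. I'll insert it over the near rim and then down diagonally.

>>> apply_moves(
  steps=[
    [[0.04,0,-0.02],[0,0,0],0.15],
    [[0.1,0.004,-0.04],[0,0,0],0.15],
    [[0.17,0.008,-0.06],[0,0,0],0.15],
    [[0.24,0.008,-0.08],[0,0,0],0.15],
    [[0.31,0.008,-0.085],[0,0,0],0.15],
    [[0.38,0.008,-0.085],[0,0,0],0.15],
    [[0.44,0.008,-0.085],[0,0,0],0.15],
    [[0.475,0.008,-0.085],[0,0,0],0.15],
    [[0.485,0.008,-0.085],[0,0,0],0.15],
    [[0.485,0.008,-0.085],[0,0,0],0.15],
  ],
)

```text
t: 20.55
position: [0.4921, -0.0112, 0.3134]
eef_rot: [-2.996, 0.005, -0.941]
wrist_force: [-0.2, -0.2, -4.8]
width: 0.32
grip_force: 75.7
```

>>> apply_moves(
  steps=[
    [[0.02,0,-0.03],[0,0,0],0.15],
    [[0.04,0,-0.06],[0,0,0],0.15],
    [[0.06,0,-0.09],[0,0,0],0.15],
    [[0.08,0,-0.12],[0,0,0],0.15],
    [[0.1,0,-0.15],[0,0,0],0.15],
    [[0.12,0,-0.18],[0,0,0],0.15],
    [[0.14,0,-0.2],[0,0,0],0.15],
    [[0.148,0,-0.215],[0,0,0],0.15],
    [[0.148,0,-0.22],[0,0,0],0.15],
    [[0.148,0,-0.22],[0,0,0],0.15],
  ],
)

```text
t: 21.55
position: [0.5216, -0.0111, 0.2696]
eef_rot: [-2.996, 0.004, -0.942]
wrist_force: [0.0, 0.1, -6.1]
width: 0.319
grip_force: 75.7
```

```bash
python3 - <<'E'
from h import *
s=arm.read_state(); print(s["t"],s["position"],s["wrist_force"],s["torque"],s["grip_force"])
delta((.606,-.0115,.144),0,35)
E
```

```text
21.55 [ 0.5216336  -0.01109838  0.26963991] [ 0.04554376  0.11495038 -6.10013309] [0.00258165 0.71246445 0.07005337] 75.73250122368336
shift [-0.001 -0.002 -0.025] turn [-0.0003 -0.0003  0.0004]
```

>>> apply_moves(
  steps=[
    [[0,-0.002,-0.004],[0,0,0],0.15],
    [[0,-0.002,-0.008],[0,0,0],0.15],
    [[0,-0.002,-0.011],[0,0,0],0.15],
    [[0,-0.002,-0.014],[0,0,0],0.15],
    [[0,-0.002,-0.016],[0,0,0],0.15],
    [[0,-0.002,-0.018],[0,0,0],0.15],
    [[0,-0.002,-0.02],[0,0,0],0.15],
    [[0,-0.002,-0.021],[0,0,0],0.15],
    [[0,-0.002,-0.021],[0,0,0],0.15],
    [[0,-0.002,-0.021],[0,0,0],0.15],
  ],
)

```text
t: 22.55
position: [0.5218, -0.0115, 0.266]
eef_rot: [-2.996, 0.005, -0.944]
wrist_force: [-3.0, 1.3, 1.5]
width: 0.323
grip_force: 76.0
```

>>> apply_moves(
  steps=[
    [[0,0,-0.001],[0,0,0],0.15],
    [[0,0,-0.002],[0,0,0],0.15],
    [[0,0,-0.003],[0,0,0],0.15],
    [[0,0,-0.004],[0,0,0],0.15],
    [[0,0,-0.005],[0,0,0],0.15],
    [[0,0,-0.005],[0,0,0],0.15],
    [[0,0,-0.005],[0,0,0],0.15],
    [[0,0,-0.005],[0,0,0],0.15],
    [[0,0,-0.005],[0,0,0],0.15],
    [[0,0,-0.005],[0,0,0],0.15],
  ],
)

```text
t: 23.55
position: [0.522, -0.0116, 0.2658]
eef_rot: [-2.995, 0.004, -0.947]
wrist_force: [-5.7, 1.3, 10.0]
width: 0.319
grip_force: 76.2
```

>>> apply_moves(
  steps=[
    [[0,0,0.003],[0,0,0],0.15],
    [[0,0,0.003],[0,0,0],0.35],
    [[0,0,0.003],[0,0,0],0.42],
    [[0,0,0.003],[0,0,0],0.5],
    [[0,0,0.003],[0,0,0],0.65],
    [[0,0,0.003],[0,0,0],0.65],
    [[0,0,0.003],[0,0,0],0.65],
    [[-0.03,0,0.041],[0,0,0],0.65],
    [[-0.08,0,0.115],[0,0,0],0.65],
    [[-0.143,0,0.205],[0,0,0],0.65],
  ],
)

```text
t: 24.55
position: [0.4924, -0.0115, 0.3059]
eef_rot: [-2.996, 0.005, -0.941]
wrist_force: [1.6, 0.0, 0.1]
width: 0.649
grip_force: 0.0
```

>>> apply_moves(
  steps=[
    [[-0.08,0,0.1],[0,0,0],0.65],
    [[-0.2,0,0.16],[0,0,0],0.5],
    [[-0.33,0.05,0.2],[0,0,0],0.3],
    [[-0.45,0.15,0.22],[0,0,0],0.1],
    [[-0.55,0.28,0.24],[0,0,0],0],
    [[-0.55,0.42,0.26],[0,0,0],0],
    [[-0.5,0.56,0.28],[0,0,0],0],
    [[-0.45,0.7,0.3],[0,0,0],0],
    [[-0.4,0.8,0.3],[0,0,0],0],
    [[-0.4,0.8,0.3],[0,0,0],0],
  ],
)

```text
t: 25.55
position: [0.4132, 0.15, 0.3659]
eef_rot: [-2.995, 0.001, -0.943]
wrist_force: [-0.2, -0.5, -0.4]
width: 0.007
grip_force: 0.0
```

```bash
python3 - <<'E'
from h import *
s=arm.read_state(); print(s["t"],s["position"],np.round(s["joints"],3),s["wrist_force"],s["width"])
for k in("scene","top"):
    c=arm.capture(k);P=cloud(c).reshape(-1,3);P=P[np.isfinite(P[:,2])]
    d=np.hypot(P[:,0]-.606,P[:,1]+.0115)
    a=P[(d<.03)&(P[:,2]>.147)&(P[:,2]<.165)]
    if len(a): print(k,"weight top",len(a),cv2.minEnclosingCircle(a[:,:2].astype(np.float32)),np.median(a[:,2]))
    if k=="scene": cv2.imwrite("pics/s8.png",cv2.resize(c["img"][160:320,260:460],(750,600))[...,::-1])
q=s["joints"]
# plunger: fingertips 19 mm beyond grasp -> grasp point 19mm above contact
for yaw,lean in((0,0),(20,0),(45,0)):
    a=q.copy()
    for z in(.14,.091): a,e=ik((.621,.234,z),yaw,lean,a); print(yaw,lean,z,np.round(a,2),round(e,4))
    delta((.621,.234,.14),yaw,lean)
E
```

```text
25.55 [0.41316161 0.14998994 0.36593293] [ 0.09   0.082  1.932 -0.101  0.521  1.733] [-0.20770115 -0.49245148 -0.39132639] 0.006543943635152039
scene weight top 111 ((0.6067925691604614, -0.014670408330857754), 0.01668652333319187) 0.15231552045883742
top weight top 116 ((0.6060341596603394, -0.01182266604155302), 0.015566203743219376) 0.1541783496917416
0 0 0.14 [ 0.18  0.72  1.18 -0.    1.25  1.75] 0.0
0 0 0.091 [ 0.18  0.77  1.22 -0.    1.15  1.75] 0.0
shift [ 1.042  0.428 -0.391] turn [-0.0001  0.0969  0.0003]
20 0 0.14 [0.18 0.72 1.18 0.   1.25 1.41] 0.0
20 0 0.091 [ 0.18  0.77  1.22 -0.    1.15  1.41] 0.0
shift [ 1.042  0.428 -0.391] turn [-0.0171  0.0959  0.0542]
45 0 0.14 [ 0.18  0.72  1.18 -0.    1.25  0.97] 0.0
45 0 0.091 [ 0.18  0.77  1.22 -0.    1.15  0.97] 0.0
shift [ 1.042  0.428 -0.391] turn [-0.0382  0.0918  0.1214]
```

View pics/s8.png

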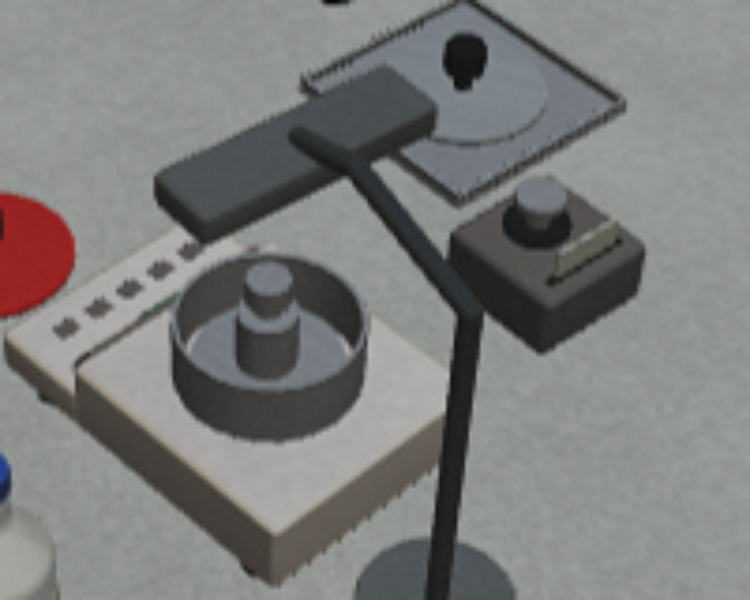

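The weight stands upright at the pan centre (crop 268,320), and the lid is in the tray at (465,85). The plunger at (541,200) is next, using closed fingers and a vertical tool.

>>> apply_moves(
  steps=[
    [[0.02,0.12,0],[0,0.015,0],0],
    [[0.08,0.25,0],[0,0.035,0],0],
    [[0.18,0.36,0],[0,0.055,0],0],
    [[0.32,0.43,0],[0,0.075,0],0],
    [[0.48,0.43,0],[0,0.097,0],0],
    [[0.64,0.43,0],[0,0.097,0],0],
    [[0.8,0.43,-0.05],[0,0.097,0],0],
    [[0.92,0.43,-0.1],[0,0.097,0],0],
    [[1.0,0.43,-0.15],[0,0.097,0],0],
    [[1.0,0.43,-0.15],[0,0.097,0],0],
  ],
)

```text
t: 26.65
position: [0.614, 0.2327, 0.3337]
eef_rot: [3.142, -0.008, -0.005]
wrist_force: [-0.3, -0.4, -0.5]
width: 0.004
grip_force: 0.0
```

```bash
python3 - <<'E'
from h import *
s=arm.read_state(); print(s["t"],s["position"],np.round(s["joints"],3),s["wrist_force"],s["width"])
delta((.621,.234,.113),0,0); delta((.621,.234,.103),0,0);delta((.621,.234,.091),0,0)
E
```

```text
26.65 [0.61404482 0.23272696 0.33374993] [0.184 0.661 1.149 0.    1.335 1.76 ] [-0.2641475  -0.37613157 -0.50172792] 0.004125016825664083
shift [ 0.035  0.006 -0.367] turn [ 0.     -0.0005  0.0008]
shift [ 0.035  0.006 -0.417] turn [ 0.     -0.0005  0.0008]
shift [ 0.035  0.006 -0.477] turn [ 0.     -0.0005  0.0008]
```

>>> apply_moves(
  steps=[
    [[0.02,0.003,-0.08],[0,0,0],0],
    [[0.035,0.006,-0.18],[0,0,0],0],
    [[0.035,0.006,-0.28],[0,0,0],0],
    [[0.035,0.006,-0.35],[0,0,0],0],
    [[0.035,0.006,-0.39],[0,0,0],0],
    [[0.035,0.006,-0.41],[0,0,0],0],
    [[0.035,0.006,-0.43],[0,0,0],0],
    [[0.035,0.006,-0.44],[0,0,0],0],
    [[0.035,0.006,-0.45],[0,0,0],0],
    [[0.035,0.006,-0.45],[0,0,0],0],
  ],
)

```text
t: 27.65
position: [0.6202, 0.2357, 0.246]
eef_rot: [-3.141, 0.005, -0.001]
wrist_force: [-1.1, -0.5, 4.0]
width: 0.004
grip_force: 1.7
```

>>> apply_moves(
  steps=[
    [[0,0,-0.004],[0,0,0],0],
    [[0,0,-0.008],[0,0,0],0],
    [[0,0,-0.012],[0,0,0],0],
    [[0,0,-0.016],[0,0,0],0],
    [[0,0,-0.02],[0,0,0],0],
    [[0,0,-0.022],[0,0,0],0],
    [[0,0,-0.024],[0,0,0],0],
    [[0,0,-0.026],[0,0,0],0],
    [[0,0,-0.026],[0,0,0],0],
    [[0,0,-0.026],[0,0,0],0],
  ],
)

```text
t: 28.65
position: [0.6202, 0.2357, 0.2406]
eef_rot: [-3.141, 0.005, -0.001]
wrist_force: [-1.6, 0.2, 5.4]
width: 0.006
grip_force: 2.9
```

>>> apply_moves(
  steps=[
    [[0,0,-0.003],[0,0,0],0],
    [[0,0,-0.006],[0,0,0],0],
    [[0,0,-0.009],[0,0,0],0],
    [[0,0,-0.011],[0,0,0],0],
    [[0,0,-0.013],[0,0,0],0],
    [[0,0,-0.014],[0,0,0],0],
    [[0,0,-0.015],[0,0,0],0],
    [[0,0,-0.016],[0,0,0],0],
    [[0,0,-0.016],[0,0,0],0],
    [[0,0,-0.016],[0,0,0],0],
  ],
)

```text
t: 29.65
position: [0.6202, 0.2357, 0.2384]
eef_rot: [-3.141, 0.005, -0.002]
wrist_force: [-3.7, -1.1, 12.3]
width: 0.003
grip_force: 6.0
```

>>> apply_moves(
  steps=[
    [[0,0,-0.001],[0,0,0],0],
    [[0,0,-0.002],[0,0,0],0],
    [[0,0,-0.003],[0,0,0],0],
    [[0,0,-0.003],[0,0,0],0],
    [[0,0,-0.003],[0,0,0],0],
    [[0,0,-0.003],[0,0,0],0],
    [[0,0,-0.003],[0,0,0],0],
    [[0,0,-0.003],[0,0,0],0],
    [[0,0,-0.003],[0,0,0],0],
    [[0,0,-0.003],[0,0,0],0],
  ],
)

```text
t: 30.65
position: [0.6202, 0.2357, 0.2384]
eef_rot: [-3.141, 0.005, -0.002]
wrist_force: [-5.3, -1.6, 15.4]
width: 0.003
grip_force: 7.7
```

>>> apply_moves(
  steps=[
    [[0,0,0.02],[0,0,0],0],
    [[0,0,0.04],[0,0,0],0],
    [[0,0,0.07],[0,0,0],0],
    [[0,0,0.12],[0,0,0],0],
    [[0,0,0.2],[0,0,0],0],
    [[0,0,0.3],[0,0,0],0],
    [[-0.1,0,0.4],[0,0,0],0],
    [[-0.25,0,0.5],[0,0,0],0],
    [[-0.4,0,0.5],[0,0,0],0],
    [[-0.4,0,0.5],[0,0,0],0],
  ],
)

```text
t: 31.65
position: [0.5377, 0.236, 0.3372]
eef_rot: [3.141, -0.003, -0.002]
wrist_force: [0.3, 0.6, -0.1]
width: 0.004
grip_force: 0.0
```

```bash
python3 - <<'E'
from h import *
s=arm.read_state(); print(s["t"],s["position"],s["wrist_force"])
c=arm.capture("scene"); P=cloud(c).reshape(-1,3)
a=P[(np.hypot(P[:,0]-.6205,P[:,1]-.2345)<.012)]; print("plunger z",np.nanmedian(a[:,2]))
cv2.imwrite("pics/s9.png",c["img"][...,::-1])
E
```

```text
31.65 [0.53769953 0.2360395  0.33722243] [ 0.26279302  0.61368587 -0.11443476]
plunger z 0.08032928350637908
```

View pics/s9.png

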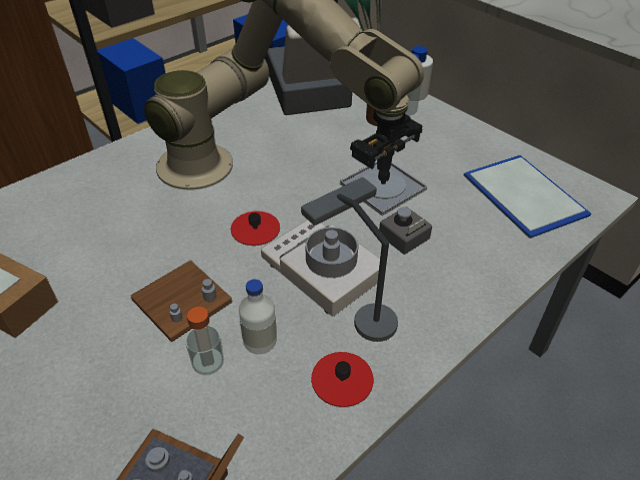

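The final view shows the weight upright on the pan (332,245), the lid in the tray (390,185) and the plunger up at (403,215). At the stop the tool held at z = 0.2384 while the force rose from 12 to 15 N. The two small weights, bottle and beaker are unmoved.

```bash
python3 -c "
from bench import arm
print(arm.job_done())"
```

```text
the job is handed in; nothing more can be done
None
```

I handed the job in at about 32 s: the lid lies knob up in the tray, the largest weight stands upright at the pan centre, and the plunger was pressed to its stop and sprang back.

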